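# Prove the moisture meter, then read the thick board

### The arm

A 6-joint arm with a two-finger parallel gripper is mounted at the origin on a cart in front of the work surface, level with it; the furniture and walls round the work are solid. World frame = base frame: x ahead of the robot, y to its left, z up, the work surface at z = 0. Lengths are in m, angles in degrees, forces in N, time in s.
With the tool pointing down it reaches from about 0.4 to 0.825 m from the base axis. Payload 7 kg.
Tool frame: the origin (TCP) lies midway between the tips of the shut fingers; the grasp point (between the pads) lies 19 mm behind it; z points along the fingers, y is the line along which they close (so a half turn about z gives the same grasp; the last joint's range is limited). The gripper opens to 88 mm and grips with 3 to 60 N. Pads are 19 mm wide; open, the fingers measure 130 mm over their backs; the gripper's body (78 mm by 193 mm) begins 47 mm behind the grasp point.
Start: joints at [79.761, 20.546, 0.682, 0, -70.136, -16.507], TCP at [0.304, 0.603, 0.227] pointing down, gripper open.
Joint ranges: [-176.03, 176.03], [-82.01, 121.73], [-58.28, 71.71], [-173.87, 95.51], [-174.79, -0.11], [-173.66, 173.66]. Speed limits (degrees/s): [136.94, 136.94, 172.46, 180, 180, 180].

### API

Orientations are given as [roll, pitch, yaw] about the fixed x, y, z axes, in that order (R = Rz(yaw) Ry(pitch) Rx(roll)).
In Python, from plant import ctrl gives the robot as it stands. The module is installed in compiled form; this text tells all that it offers.
- The arm moves only by the tool send_rows, never from a script. Its argument "plan" is a list that holds one entry, the list of rows, each a list of 6 numbers: the shift along the tool's x, y, z in normalised numbers (1 is 75 cm), then the turn, a rotation vector about the tool's x, y, z in fractions of the full range, 1 being 120 degrees. A call has 1 to 8 rows; each row is the pose to reach, as a shift and turn from the pose commanded when the call began, along the tool's axes at that moment; what a row does not reach only later rows make up. A row lasts 1/12 s, in which the tool goes at most 41.7 mm and 7.16 degrees, less where a joint would pass 70% of its speed; a pose out of reach is approached as far as the arm can. A call with a gripper value outside its range is refused whole. "fingers" is the opening, from 0 (shut) to 1 (fully open), set as the call begins (left out, the last holds). The fingers move at their own pace and stop on an object; the grip force is fixed at half the most. Time passes only in rows, so rows that repeat a pose let the fingers close. It gives the time, the measured TCP pose, the force, the opening and the grip force at its end, in the units of the state.
- ctrl.get_obs(): the state, without advancing time (a new reading comes with each control period).
- ctrl.snapshot(name): name is "scene" or "top" or "wrist"; returns a dict with "img" (400x640x3 uint8, red, green, blue), "K" (3x3 intrinsics, pixels), "pose" (4x4, takes a point from camera to world coordinates). Camera axes: x right, y down, z forward; pixel columns grow to the right and rows downward; lengths in m; the calibration is good to about 2 mm. A picture is of the moment at which its call begins. There is no depth.
- ctrl.close_job(): hands the job in; it is judged then, once.
The state is a dict: "clock": time; "joint_pos": joint angles; "qvel": joint speeds; "tau": joint torques, N m; "tool_pos": TCP position; "orientation": TCP orientation; "force": force on the tool from outside, world axes, zero at the start; "moment": the same for the moment, N m; "opening": finger opening in m; "gripper_force": force on a finger pad.
Only numpy, scipy, OpenCV 4.12 (cv2) and the standard library are available. Lean on these libraries where they do the work, as an engineer would, in place of code of your own. Each camera call takes 0.05 s, during which the arm holds its last target. There are 200 camera calls.

### The job

Before the glue-up, check the moisture of the thick board: lift the moisture meter out of its charging dock and first prove it on the round steel check disc of the dock, pressing it down upright until the ring on its sprung foot is level with the rim of the housing (8 mm in) and keeping it there for about a second. Then press it upright in the same way onto the middle of the top of the thick board, not one of the two thin ones, and finish while still holding it pressed to the ring there; never drive the foot up to its stop and leave the boards and other things where they lie.

Things in the scene. Friction and masses are not known exactly. Their poses are not given: they have to be found in the camera images.
- meter: Hand-held wood moisture meter, 0.27 kg, upright in its dock at the start. Origin on its axis at the lower rim of the grey housing, z up the axis. Above the rim: barrel 40 mm across to z 38 mm; collar 54 mm across, z 38 to 46 mm; black grip, z 46 to 96 mm; head 40 x 34 mm, z 96 to 114 mm (top). The sprung foot sticks out 18 mm below the rim. In the dock the rim is 26 mm above the table
- meter_grip (a point): Where to grasp the meter from above: the black rubber grip, 32 mm along the meter's x by 26 mm along its y; this point is on the axis, 68 mm above the rim and 22 mm above the collar, on whose top the fingertips can bear when pushing down
- foot_face (a point): Centre of the flat underside of the sprung foot (30 mm across), on the meter's axis; it is 18 mm below the rim when the foot is out, and 10 mm below it when the ring is level with the rim
- meter_foot (a joint): How far the sprung foot is pushed into the housing, in m: 0 out (at rest), 0.008 with the dark ring round the foot level with the housing's rim, 0.014 at its stop. It begins to move at 3.5 N (more than the meter's weight) and takes 0.7 N more per mm: about 9 N at the ring, 13 N at the stop
- dock: Grey charging dock fixed to the table, 150 mm along x by 80 mm; origin at the centre of its underside, x away from the robot at yaw 0. Tower 74 x 76 mm, 64 mm high, centred at x = +35 mm, with a round well 44 mm across: the meter hangs in it by its collar, foot free, and lifts straight out by 60 mm or more. In front a low step 24 mm high, centred at x = -37 mm, with the check disc
- check_disc (a point): Centre of the top of the bare round steel check disc on the dock's low step: disc 51 mm across, its top 26.5 mm above the table, 73 mm from the well's axis
- board_thick: The thick maple board, 100 x 243 x 34 mm, 0.5 kg or so, lying loose and flat on the table; origin at the centre of its underside, x along the 100 mm width, y along the length, z up. A small offcut lies near one end of it, 95 mm from the middle
- thick_middle (a point): Middle of the top face of the thick board, 34 mm above the table
- board_thin_a: A thin maple board, 100 x 288 x 18 mm, lying flat, with a pencil on it; not to be measured. Origin at the centre of its underside
- board_thin_b: Another thin maple board, 100 x 288 x 18 mm, lying flat, with a dark wooden offcut on it; not to be measured. Origin at the centre of its underside
- offcut: Maple offcut, 30 x 55 x 18 mm, lying on the thick board near one end; origin at the centre of its underside
- pencil: Yellow pencil, 13 x 170 x 9 mm, lying on a thin board
- sander: Wooden sanding block, 62 x 105 x 30 mm, at the back left
- strip: Dark wooden offcut, 22 x 95 x 22 mm, lying on a thin board
Not all that is in view belongs to the job. Leave any yellow look-alike of the meter alone.

How it is judged:
By the outcome, as a careful person would: the job done as asked, in the order asked, and still so for the second after the job is handed in, while the arm keeps its last pose, push and grip.
It also fails if it takes over 51 s, if anything falls off the work surface, if the arm or the gripper's body presses on something with over 40 N, if the wrist force passes 120 N, or if a joint passes its speed limit or range.

## Working session

There is one attempt and no reset: what is moved stays moved. The work goes in short steps, Python scripts to look and compute and a tool call to move; the robot and the scene stay as the last step left them, time stands still between calls to the robot, and variables do not carry over. Pictures are saved under pics/ and viewed, at most 10 in all, crops included, and the job is handed in when it is done.

Besides the shell and the picture viewer there is one more tool, called after "Call:" by a JSON object that holds its "fn" and its "kwargs", one argument or row to a line. send_rows: Moves the arm, as the interface text tells. Its arguments: {"type":"object","properties":{"plan":{"type":"array","items":{"type":"array","items":{"type":"array","items":{"type":"number"}}}},"fingers":{"type":"number"}},"required":["plan"]}

```bash
mkdir -p pics
python3 - <<'E'
from plant import ctrl
import cv2,numpy as np
np.set_printoptions(precision=4,suppress=True)
for n in ["scene","top"]:
    s=ctrl.snapshot(n); cv2.imwrite(f"pics/{n}0.png",s["img"][:,:,::-1]); print(n,s["K"].tolist(),s["pose"])
o=ctrl.get_obs(); print(o)
E
```

```text
scene [[393.7148469796668, 0.0, 319.7005168228213], [0.0, 393.7148469796668, 199.01685366378766], [0.0, 0.0, 1.0]] [[ 0.7487 -0.3996  0.529  -0.0076]
 [-0.6627 -0.4733  0.5804 -0.6072]
 [ 0.0185 -0.7851 -0.6191  0.7193]
 [ 0.      0.      0.      1.    ]]
top [[489.050484010828, 0.0, 316.89253561891707], [0.0, 489.050484010828, 205.3852648165386], [0.0, 0.0, 1.0]] [[-0.005  -0.9815  0.1914  0.2291]
 [-0.9999  0.0031 -0.0104  0.0244]
 [ 0.0096 -0.1914 -0.9815  1.6565]
 [ 0.      0.      0.      1.    ]]
{'clock': 0.1, 'joint_pos': array([ 79.7633,  20.587 ,   0.6393,  -0.0167, -70.137 , -16.5081]), 'qvel': array([-0.0132, -0.114 ,  0.0929,  0.1197,  0.0429, -0.0371]), 'tau': array([ -0.001 , -58.4161,  29.3751,   7.0155,   0.0101,  -0.    ]), 'tool_pos': array([0.3036, 0.6024, 0.2257]), 'orientation': array([179.9143,  -0.0091, -26.7505]), 'force': array([ 0.6095,  0.23  , -0.1531]), 'moment': array([-0.0021, -0.0115, -0.0744]), 'gripper_force': 0.0, 'opening': 0.08774245639097164}
```

View pics/top0.png

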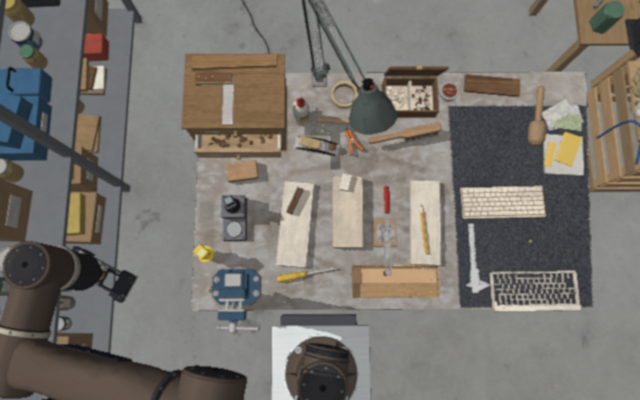

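View pics/scene0.png

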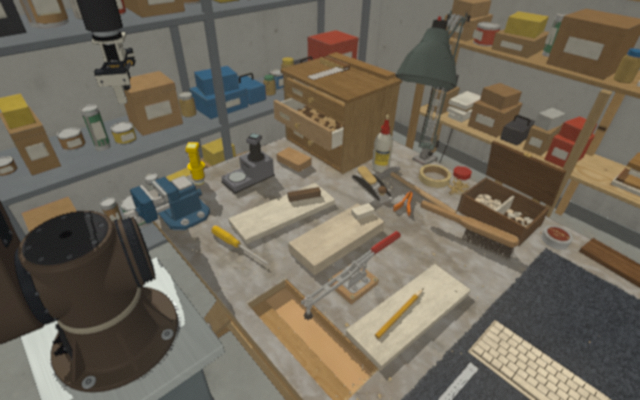

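The top view shows the dock at about (234,217), with the meter in the tower at (234,204) and the disc at (235,229). The thick board with its pale offcut is at (348,212), and the thin boards are at (295,223) and (425,222). I'll enlarge this area to measure it.

Run:
```python
import cv2,numpy as np
a=cv2.imread("pics/top0.png")
c=[cv2.resize(a[y:y+75,x:x+50],None,fx=8,fy=8,interpolation=cv2.INTER_CUBIC) for x,y in((210,180),(325,173))]
cv2.imwrite("pics/crop1.png",np.hstack(c))
```

```text
(no output)
```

View pics/crop1.png

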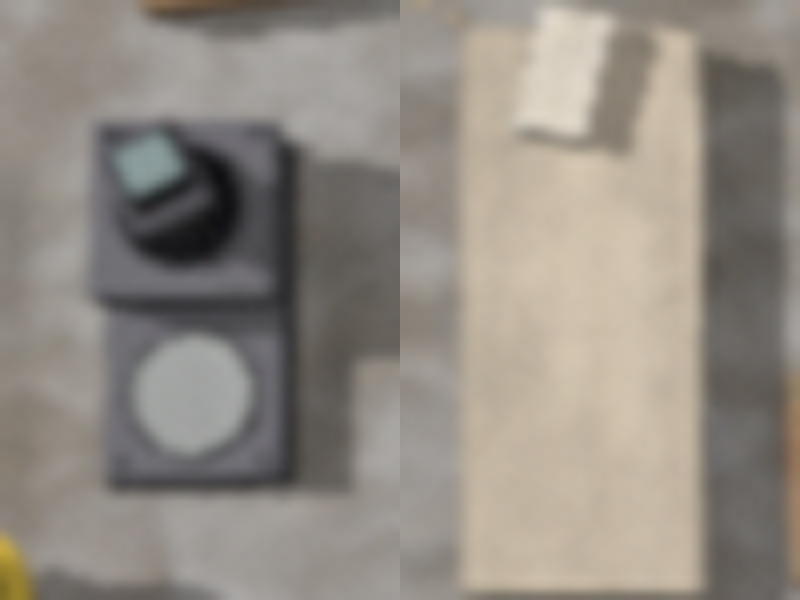

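```bash
cat > h.py <<'E'
import numpy as np,cv2
from plant import ctrl
np.set_printoptions(precision=4,suppress=True)
def ray(s,uv,z):
    d=s["pose"][:3,:3]@np.linalg.solve(s["K"],[*uv,1.]); p=s["pose"][:3,3]
    return (p+d*(z-p[2])/d[2])
def proj(s,P):
    c=s["pose"][:3,:3].T@(np.asarray(P)-s["pose"][:3,3]); c=s["K"]@c; return c[:2]/c[2]
E
python3 - <<'E'
from h import *
s=ctrl.snapshot("top")
def f(n,u,v,x0,y0,z): print(n,ray(s,((u+.5)/8-.5+x0,(v+.5)/8-.5+y0),z))
f("disc",193,394,210,180,.0265)
f("collar",180,208,210,180,.072)
f("head",152,170,210,180,.14)
for u,v in((95,123),(278,123),(285,298),(95,298)): f("tower",u,v,210,180,.064)
for u,v in((108,485),(290,485)): f("step",u,v,210,180,.024)
for u,v in((60,25),(298,25),(304,592),(60,590)): f("board",u,v,325,173,.034)
for u,v in((140,8),(212,12),(188,137),(115,132)): f("offcut",u,v,325,173,.052)
E
```

```text
disc [0.4677 0.2871 0.0265]
collar [0.5384 0.2872 0.072 ]
head [0.5404 0.2874 0.14  ]
tower [0.5761 0.3248 0.064 ]
tower [0.5758 0.2489 0.064 ]
tower [0.502  0.2442 0.064 ]
tower [0.5023 0.3224 0.064 ]
step [0.4297 0.3219 0.024 ]
step [0.4294 0.2459 0.024 ]
board [ 0.6489 -0.0452  0.034 ]
board [ 0.6486 -0.1471  0.034 ]
board [ 0.4054 -0.1441  0.034 ]
board [ 0.4066 -0.0425  0.034 ]
offcut [ 0.6516 -0.0784  0.052 ]
offcut [ 0.6497 -0.1089  0.052 ]
offcut [ 0.5955 -0.0978  0.052 ]
offcut [ 0.5977 -0.0671  0.052 ]
```

```bash
cat >> h.py <<'E'
from scipy.spatial.transform import Rotation as Ro
def shift(p0,yaw0,p1,yaw1):
    """row (cm, rotvec deg) from a tool-down pose to another"""
    A=Ro.from_euler('xyz',[180,0,yaw0],degrees=True);B=Ro.from_euler('xyz',[180,0,yaw1],degrees=True)
    d=A.inv().apply(np.subtract(p1,p0))*100
    print("row",d,(A.inv()*B).as_rotvec(degrees=True),"dist cm",np.linalg.norm(d))
E
python3 -c "
from h import *
shift([.304,.603,.227],-26.746,[.539,.287,.27],-64)"
```

```text
row [35.2069 17.6433 -4.3   ] [ 0.    -0.    37.254] dist cm 39.614391324365954
```

The manual's scale: shifts go in shares of 75 cm and turns go in shares of 120 degrees. Converting my numbers, 23 cm / 75 = 0.3067, -4.3 cm / 75 = -0.0573, 30 degrees / 120 = 0.25.

Call:
{"fn": "send_rows", "kwargs": {
  "plan": [
    [[0.0267,0.0133,-0.0133,0,0,0.0167],[0.0667,0.0333,-0.0333,0,0,0.05],[0.1067,0.0533,-0.0467,0,0,0.0833],[0.1467,0.0733,-0.0573,0,0,0.1167],[0.1867,0.0933,-0.0573,0,0,0.15],[0.2267,0.1133,-0.0573,0,0,0.1833],[0.2667,0.1333,-0.0573,0,0,0.2167],[0.3067,0.1533,-0.0573,0,0,0.25]]
  ],
  "fingers": 1
}}

```text
clock: 0.82
tool_pos: [0.458, 0.395, 0.2695]
orientation: [180.0, 0.0, -56.9]
force: [0.7, -0.1, -0.1]
opening: 0.0876
gripper_force: 0.0
```

Scaled: 13.64 cm / 75 = 0.1819, 11.5 cm / 75 = 0.1533, 7.25 degrees / 120 = 0.0604.

Call:
{"fn": "send_rows", "kwargs": {
  "plan": [
    [[0.04,-0.0027,0,0,0,0.0167],[0.08,-0.0053,0,0,0,0.0333],[0.12,-0.0067,0,0,0,0.05],[0.1533,-0.0093,0,0,0,0.0583],[0.1733,-0.0107,0,0,0,0.0604],[0.1819,-0.0104,0,0,0,0.0604],[0.1819,-0.0104,0,0,0,0.0604]]
  ]
}}

```text
clock: 1.4
tool_pos: [0.5392, 0.2856, 0.2692]
orientation: [180.0, -0.0, -64.1]
force: [0.4, 0.6, -0.3]
opening: 0.0878
gripper_force: 0.0
```

Run:
```python
from h import *
s=ctrl.snapshot("wrist"); cv2.imwrite("pics/w1.png",s["img"][:,:,::-1]); np.save("w1.npy",dict(K=s["K"],pose=s["pose"]),allow_pickle=True)
print(s["K"].tolist(),s["pose"]); o=ctrl.get_obs(); print(o["tool_pos"],o["orientation"],o["joint_pos"])
for P in ([.5385,.2872,.14],[.5385,.2872,.072],[.4677,.2871,.0265]): print(proj(s,P))
```

```text
[[349.03413769191576, 0.0, 321.89197254935243], [0.0, 349.03413769191576, 197.61116269121226], [0.0, 0.0, 1.0]] [[-0.8995 -0.4157 -0.1343  0.5756]
 [-0.4368  0.8565  0.275   0.209 ]
 [ 0.0007  0.306  -0.952   0.4269]
 [ 0.      0.      0.      1.    ]]
[0.5388 0.2864 0.2693] [179.9749   0.0016 -64.0563] [ 46.3084  13.1269  -4.1009  -0.0108 -72.7952 -20.3616]
[320.7275 191.3318]
[320.8899 172.5133]
[374.3193 188.5947]
```

View pics/w1.png

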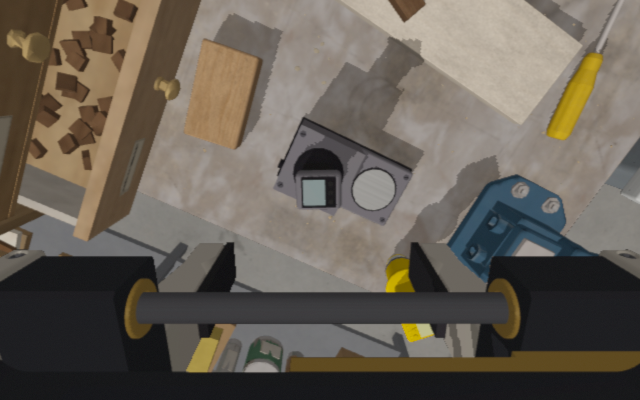

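The head is at about (318,190), nearly square to the gripper. The disc is at (373,190), and the yellow look-alike is at (405,285), beyond the right finger. I'll enlarge the head to get the yaw.

Run:
```python
import cv2
a=cv2.imread("pics/w1.png")[110:230,265:425]
cv2.imwrite("pics/crop2.png",cv2.resize(a,None,fx=5,fy=5,interpolation=cv2.INTER_CUBIC))
```

```text
(no output)
```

View pics/crop2.png

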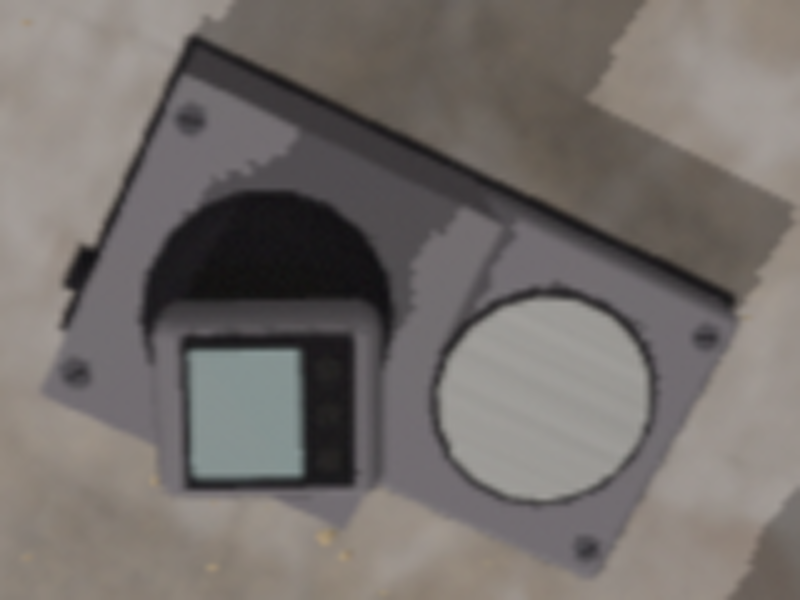

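Scaled: 18.4 cm / 75 = 0.2453, 17.5 cm / 75 = 0.2333, 0.5 degrees / 120 = 0.0042.

Call:
{"fn": "send_rows", "kwargs": {
  "plan": [
    [[0,-0.0013,0.0267,0,0,0.0025],[-0.0013,-0.0027,0.0667,0,0,0.0042],[-0.0013,-0.0027,0.1067,0,0,0.0042],[-0.0013,-0.0027,0.1467,0,0,0.0042],[-0.0013,-0.0027,0.1867,0,0,0.0042],[-0.0013,-0.0027,0.2133,0,0,0.0042],[-0.0013,-0.0027,0.2333,0,0,0.0042],[-0.0013,-0.0027,0.2453,0,0,0.0042]]
  ]
}}

```text
clock: 2.12
tool_pos: [0.5385, 0.289, 0.0833]
orientation: [179.8, -0.0, -64.4]
force: [0.0, -0.8, -0.5]
opening: 0.0877
gripper_force: 0.0
```

Scaled: 1 cm / 75 = 0.0133, 0.9 cm / 75 = 0.012.

Call:
{"fn": "send_rows", "kwargs": {
  "plan": [
    [[0,0,0.0067,0,0,0],[0,0,0.012,0,0,0],[0,0,0.0133,0,0,0],[0,0,0.0133,0,0,0]]
  ]
}}

```text
clock: 2.45
tool_pos: [0.5403, 0.289, 0.0762]
orientation: [-179.9, 0.0, -64.5]
force: [0.3, 0.0, 0.3]
opening: 0.0879
gripper_force: 0.0
```

Run:
```python
from h import *
s=ctrl.snapshot("wrist"); cv2.imwrite("pics/w2.png",s["img"][:,:,::-1])
o=ctrl.get_obs(); print(o["tool_pos"],o["orientation"],o["force"],o["clock"])
```

```text
[0.5405 0.289  0.0764] [-179.9214    0.0216  -64.4821] [-0.9858 -0.4394  0.2572] 2.5
```

View pics/w2.png

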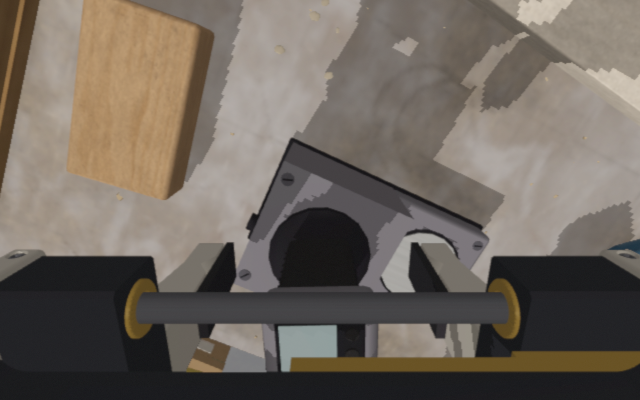

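The meter sits midway between the fingers: its collar and head are centred near column 321, and the pads are at 235 and 412. Closing now.

Call:
{"fn": "send_rows", "kwargs": {
  "plan": [
    [[0,0,0,0,0,0],[0,0,0,0,0,0],[0,0,0,0,0,0],[0,0,0,0,0,0],[0,0,0,0,0,0],[0,0,0,0,0,0],[0,0,0,0,0,0],[0,0,0,0,0,0]]
  ],
  "fingers": 0
}}

```text
clock: 3.17
tool_pos: [0.5401, 0.2885, 0.0755]
orientation: [180.0, -0.0, -64.5]
force: [0.1, 0.2, -0.8]
opening: 0.0394
gripper_force: 0.0
```

Call:
{"fn": "send_rows", "kwargs": {
  "plan": [
    [[0,0,0,0,0,0],[0,0,0,0,0,0],[0,0,0,0,0,0]]
  ]
}}

```text
clock: 3.42
tool_pos: [0.5403, 0.2887, 0.0756]
orientation: [-180.0, 0.0, -64.5]
force: [1.0, 0.5, -0.5]
opening: 0.033
gripper_force: 30.0
```

Scaled: -7.5 cm / 75 = -0.1, -7 cm / 75 = -0.0933.

Call:
{"fn": "send_rows", "kwargs": {
  "plan": [
    [[0,0,-0.0067,0,0,0],[0,0,-0.02,0,0,0],[0,0,-0.04,0,0,0],[0,0,-0.06,0,0,0],[0,0,-0.08,0,0,0],[0,0,-0.0933,0,0,0],[0,0,-0.1,0,0,0],[0,0,-0.1,0,0,0]]
  ]
}}

```text
clock: 4.08
tool_pos: [0.5404, 0.2888, 0.152]
orientation: [-179.9, 0.0, -64.5]
force: [-0.3, -0.5, -3.0]
opening: 0.033
gripper_force: 30.0
```

Scaled: 6.6 cm / 75 = 0.088, 6.4 cm / 75 = 0.0853.

Call:
{"fn": "send_rows", "kwargs": {
  "plan": [
    [[-0.004,0.0093,0,0,0,0],[-0.0133,0.0293,0,0,0,0],[-0.024,0.0533,0,0,0,0],[-0.0333,0.0747,0,0,0,0],[-0.0387,0.0853,0,0,0,0],[-0.04,0.088,0,0,0,0],[-0.04,0.088,0,0,0,0],[-0.04,0.088,0,0,0,0]]
  ]
}}

```text
clock: 4.75
tool_pos: [0.4679, 0.2874, 0.1504]
orientation: [-180.0, -0.0, -64.5]
force: [0.2, -0.6, -3.6]
opening: 0.033
gripper_force: 30.0
```

Run:
```python
from h import *
o=ctrl.get_obs(); print(o["tool_pos"],o["orientation"],o["force"],o["opening"],o["joint_pos"])
a=ctrl.snapshot("wrist")["img"][:,:,::-1]; b=ctrl.snapshot("scene")["img"][:,:,::-1]
cv2.imwrite("pics/w3.png",np.vstack([cv2.resize(a[150:400],(640,250)),cv2.resize(b[100:225,150:310],(640,300)[:2] if 0 else (384,300))[:, :].copy() if 0 else cv2.copyMakeBorder(cv2.resize(b[100:225,150:310],(384,300)),0,0,0,256,cv2.BORDER_CONSTANT)]))
```

```text
[0.4679 0.2874 0.1504] [-179.9947   -0.0084  -64.4667] [ 0.1924 -0.649  -3.5914] 0.03304551623406909 [ 52.0155  12.4032 -21.399    0.0119 -56.1967 -26.4888]
```

View pics/w3.png

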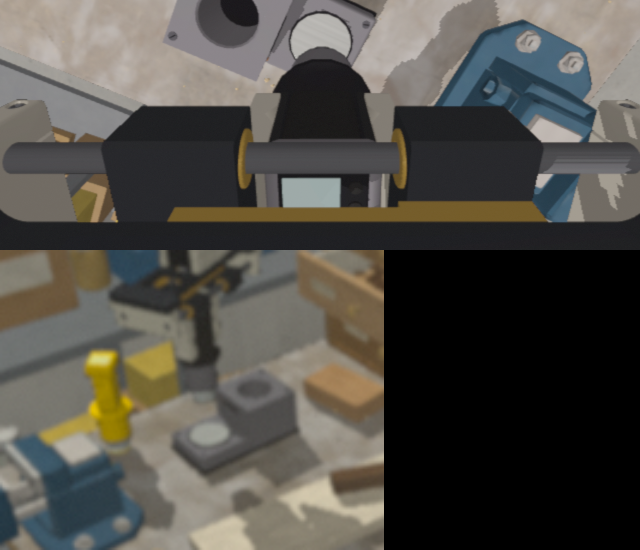

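The meter is out and upright, with its foot over the disc. The wrist crop puts the disc right under the foot at about (320,35).

Scaled: 5.2 cm / 75 = 0.0693, 5.1 cm / 75 = 0.068.

Call:
{"fn": "send_rows", "kwargs": {
  "plan": [
    [[0,0,0.008,0,0,0],[0,0,0.0213,0,0,0],[0,0,0.0373,0,0,0],[0,0,0.0507,0,0,0],[0,0,0.0613,0,0,0],[0,0,0.068,0,0,0],[0,0,0.0693,0,0,0],[0,0,0.0693,0,0,0]]
  ]
}}

```text
clock: 5.52
tool_pos: [0.4676, 0.2871, 0.0981]
orientation: [180.0, -0.0, -64.5]
force: [-0.1, -0.1, -2.2]
opening: 0.0329
gripper_force: 30.0
```

```bash
cat >> h.py <<'E'
def avg(n=8):
    r=[]
    for _ in range(n):
        ctrl.snapshot("wrist"); o=ctrl.get_obs(); r.append([*o["tool_pos"],*o["force"],*o["moment"],o["clock"],o["opening"]])
    r=np.array(r); print(r.mean(0)[:9],"sd z",r[:,2].std(),"Fz",r[:,5].std(),"t",r[-1,9],"open",r[-1,10])
E
python3 -c "
from h import *
avg()"
```

```text
[ 0.4678  0.2874  0.099  -0.0794 -0.158  -2.4131  0.0602 -0.0125 -0.0095] sd z 0.0001503892619279103 Fz 0.7309479101272522 t 5.9167 open 0.03301593973581571
```

Scaled: 1 cm / 75 = 0.0133, 0.8 cm / 75 = 0.0107.

Call:
{"fn": "send_rows", "kwargs": {
  "plan": [
    [[0,0,0.0027,0,0,0],[0,0,0.0053,0,0,0],[0,0,0.008,0,0,0],[0,0,0.0107,0,0,0],[0,0,0.0133,0,0,0],[0,0,0.0133,0,0,0]]
  ]
}}

```text
clock: 6.42
tool_pos: [0.4677, 0.2873, 0.0886]
orientation: [-180.0, -0.0, -64.5]
force: [-2.5, -1.2, 5.4]
opening: 0.0328
gripper_force: 30.0
```

```bash
python3 -c "
from h import *
avg(10)"
```

```text
[ 0.4677  0.2873  0.0888 -1.9719 -0.6714  4.4025 -0.2194  0.7292  0.0151] sd z 5.3277462456275956e-05 Fz 0.4841718022804999 t 6.9167 open 0.03328323242673502
```

Scaled: 0.3 cm / 75 = 0.004, 0.2 cm / 75 = 0.0027.

Call:
{"fn": "send_rows", "kwargs": {
  "plan": [
    [[0,0,0.0013,0,0,0],[0,0,0.0027,0,0,0],[0,0,0.004,0,0,0],[0,0,0.004,0,0,0]]
  ]
}}

```text
clock: 7.25
tool_pos: [0.4677, 0.2873, 0.0857]
orientation: [-180.0, -0.0, -64.5]
force: [-2.6, -1.0, 6.7]
opening: 0.0329
gripper_force: 30.0
```

```bash
python3 -c "
from h import *
avg(16)
s=ctrl.snapshot('scene');a=s['img'][120:220,150:290,::-1];cv2.imwrite('pics/s4.png',cv2.resize(a,None,fx=5,fy=5,interpolation=cv2.INTER_CUBIC))
print(ctrl.get_obs()['orientation'])"
```

```text
[ 0.4677  0.2873  0.0858 -2.2843 -0.9685  6.9114 -0.2989  0.9435  0.0041] sd z 2.7032078399792126e-05 Fz 0.3075026669038128 t 8.05 open 0.03308379856010286
[-179.9793    0.0028  -64.4864]
```

View pics/s4.png

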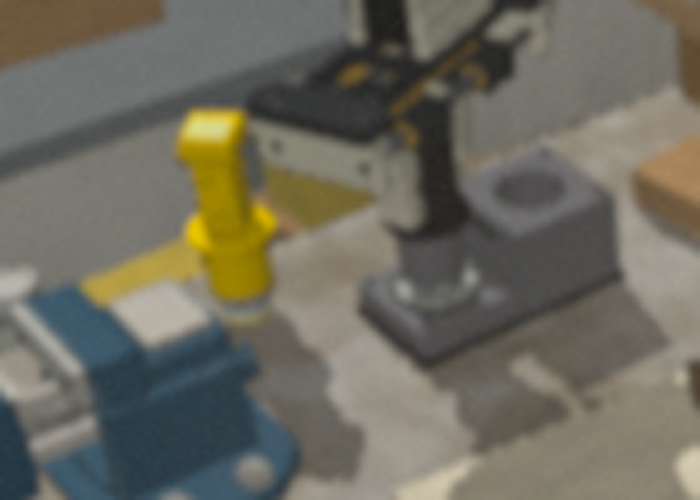

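Scaled: -0.02 cm / 75 = -0.0003.

Call:
{"fn": "send_rows", "kwargs": {
  "plan": [
    [[0,0,-0.0003,0,0,0],[0,0,-0.0003,0,0,0],[0,0,-0.0003,0,0,0],[0,0,-0.0003,0,0,0],[0,0,-0.0003,0,0,0]]
  ]
}}

```text
clock: 8.52
tool_pos: [0.4677, 0.2873, 0.086]
orientation: [-180.0, 0.0, -64.5]
force: [-2.0, -1.6, 6.4]
opening: 0.0327
gripper_force: 30.0
```

Scaled: -8.5 cm / 75 = -0.1133, -7.8 cm / 75 = -0.104.

Call:
{"fn": "send_rows", "kwargs": {
  "plan": [
    [[0,0,-0.0053,0,0,0],[0,0,-0.0133,0,0,0],[0,0,-0.0267,0,0,0],[0,0,-0.0467,0,0,0],[0,0,-0.0667,0,0,0],[0,0,-0.0867,0,0,0],[0,0,-0.104,0,0,0],[0,0,-0.1133,0,0,0]]
  ]
}}

```text
clock: 9.18
tool_pos: [0.4679, 0.2874, 0.1725]
orientation: [-179.9, 0.0, -64.5]
force: [0.6, -0.1, -2.6]
opening: 0.0328
gripper_force: 30.0
```

Call:
{"fn": "send_rows", "kwargs": {
  "plan": [
    [[0.0093,0.0027,0,0,0,0],[0.0333,0.0093,0,0,0,0],[0.0667,0.02,0,0,0,0],[0.1067,0.032,0,0,0,0],[0.1467,0.044,0,0,0,0],[0.1867,0.056,0,0,0,0],[0.2267,0.068,0,0,0,0],[0.2667,0.08,0,0,0,0]]
  ]
}}

```text
clock: 9.85
tool_pos: [0.4987, 0.0787, 0.1698]
orientation: [179.9, 0.0, -64.5]
force: [1.0, -0.4, -3.5]
opening: 0.0327
gripper_force: 30.0
```

Scaled: 17.05 cm / 75 = 0.2273, 17 cm / 75 = 0.2267.

Call:
{"fn": "send_rows", "kwargs": {
  "plan": [
    [[0.04,0.012,0,0,0,0],[0.08,0.024,0,0,0,0],[0.12,0.036,0,0,0,0],[0.16,0.048,0,0,0,0],[0.1933,0.0573,0,0,0,0],[0.216,0.064,0,0,0,0],[0.2267,0.0667,0,0,0,0],[0.2273,0.0673,0,0,0,0]]
  ]
}}

```text
clock: 10.52
tool_pos: [0.5267, -0.0965, 0.1697]
orientation: [179.9, 0.0, -64.6]
force: [0.0, 0.2, -2.6]
opening: 0.033
gripper_force: 30.0
```

```bash
python3 -c "
from h import *
avg(8)
o=ctrl.get_obs();print(o['orientation'],o['joint_pos'])
cv2.imwrite('pics/w5.png',ctrl.snapshot('wrist')['img'][:,:,::-1])
s=ctrl.snapshot('top');cv2.imwrite('pics/t5.png',s['img'][:,:,::-1])"
```

```text
[ 0.5271 -0.0944  0.1704  0.0338  0.1558 -2.6799  0.0637 -0.0163 -0.0362] sd z 0.0003438257278337266 Fz 0.6308357756002586 t 10.9167 open 0.03290120054679482
[-179.9834    0.0006  -64.4318] [ 10.8655  10.0422 -21.4631  -0.0057 -58.4788  14.7057]
```

View pics/w5.png

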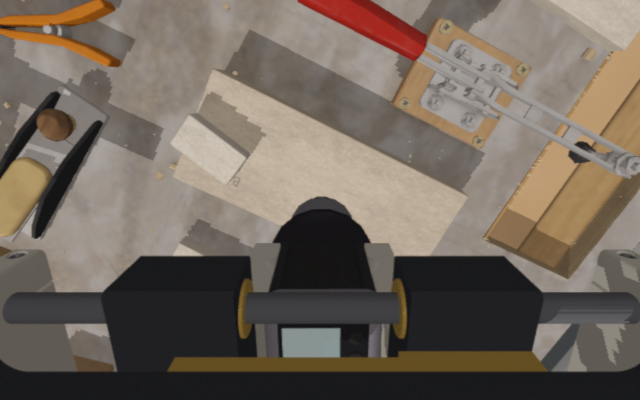

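The meter hangs over the thick board, the one with the pale offcut at (210,148), and its end edges are clear of the foot. Descending.

Scaled: 6.5 cm / 75 = 0.0867, 4.2 cm / 75 = 0.056.

Call:
{"fn": "send_rows", "kwargs": {
  "plan": [
    [[0,0,0.008,0,0,0],[0,0,0.024,0,0,0],[0,0,0.04,0,0,0],[0,0,0.056,0,0,0],[0,0,0.0693,0,0,0],[0,0,0.08,0,0,0],[0,0,0.0853,0,0,0],[0,0,0.0867,0,0,0]]
  ]
}}

```text
clock: 11.68
tool_pos: [0.527, -0.0948, 0.1049]
orientation: [179.9, 0.0, -64.5]
force: [0.1, 0.7, -3.3]
opening: 0.0325
gripper_force: 30.0
```

Scaled: 0.8 cm / 75 = 0.0107, 0.6 cm / 75 = 0.008.

Call:
{"fn": "send_rows", "kwargs": {
  "plan": [
    [[0,0,0.0027,0,0,0],[0,0,0.0053,0,0,0],[0,0,0.008,0,0,0],[0,0,0.0107,0,0,0],[0,0,0.0107,0,0,0]]
  ]
}}

```text
clock: 12.1
tool_pos: [0.5279, -0.0948, 0.0982]
orientation: [-179.9, -0.0, -64.5]
force: [-0.5, -0.0, 3.2]
opening: 0.0329
gripper_force: 30.0
```

```bash
python3 -c "
from h import *
avg(12)"
```

```text
[ 0.5279 -0.0948  0.0982 -0.1784  0.3092  2.9198  0.107  -0.0114 -0.0018] sd z 0.00015064836715866407 Fz 0.4568034121641697 t 12.7 open 0.03328631648284892
```

Scaled: 0.48 cm / 75 = 0.0064, 0.36 cm / 75 = 0.0048.

Call:
{"fn": "send_rows", "kwargs": {
  "plan": [
    [[0,0,0.0016,0,0,0],[0,0,0.0032,0,0,0],[0,0,0.0048,0,0,0],[0,0,0.0064,0,0,0],[0,0,0.0064,0,0,0],[0,0,0.0064,0,0,0]]
  ]
}}

```text
clock: 13.2
tool_pos: [0.5279, -0.0948, 0.0932]
orientation: [-180.0, -0.0, -64.5]
force: [0.3, 0.2, 6.4]
opening: 0.0326
gripper_force: 30.0
```

```bash
python3 -c "
from h import *
avg(16)
print(ctrl.get_obs()['orientation'])
s=ctrl.snapshot('scene');u=proj(s,[.5275,-.095,.05]).astype(int);print(u)
a=s['img'][u[1]-60:u[1]+50,u[0]-75:u[0]+75,::-1];cv2.imwrite('pics/s6.png',cv2.resize(a,None,fx=5,fy=5,interpolation=cv2.INTER_CUBIC))"
```

```text
[ 0.5278 -0.0948  0.0933 -0.0277  0.2304  6.3918  0.2126 -0.1357  0.0057] sd z 1.4303471671932008e-05 Fz 0.519736573201825 t 14.0 open 0.03316084274910977
[-179.9585   -0.0248  -64.4811]
[339 226]
```

View pics/s6.png

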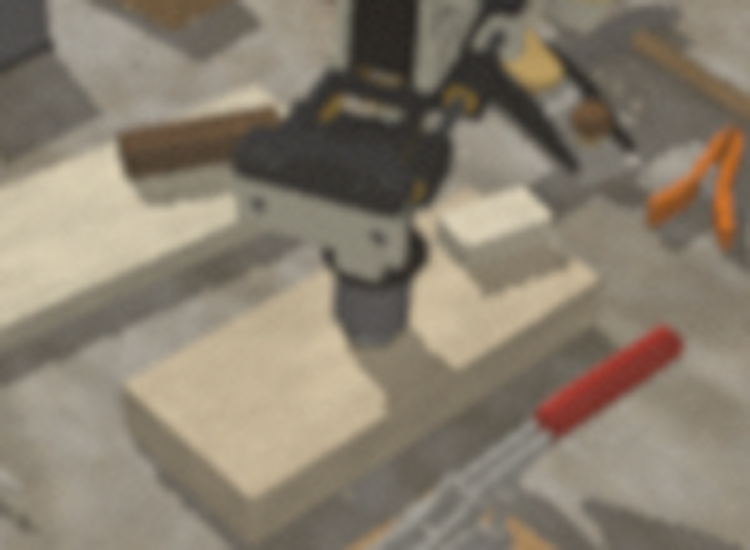

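The force (8.9 N, about 7.8 mm) and the height (about 8.3 mm) agree that it is at the ring. The picture shows the meter upright in the middle of the thick board, with the offcut where it was.

```bash
python3 -c "
from plant import ctrl
print(ctrl.close_job())"
```

```text
the job is handed in; nothing more can be done
None
```

The job is handed in at about 14 s on the robot's clock: the meter was pressed to the ring on the check disc for over a second, then upright on the middle of the thick board, where it is still held at the ring (about 8 mm by both force and height).

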